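Check the bath's casing, then hold its lid at the balance point

TASK

Before opening the hot bath, check its casing: take the orange infrared thermometer out of its tray and aim it squarely at the black spot on the bath's right-hand side, with the lens about 10 cm from it, held steady for two seconds, then lay it back flat in its tray and let go of it. Then take the bath's lid by the black bar handle and swing it up to its balance point, where it stands bolt upright, without letting it go over backwards; finish still holding the handle with the lid still and balanced there. Leave everything else on the bench alone.

Things in the scene. Friction and masses are not known exactly. Their poses are not given: they have to be found in the camera images.
- bath: Compact stainless-steel heating bath fixed on the bench, 170 mm (its x, front to back) x 200 (its y) x 112 high, open on top under its lid. Origin: centre of its underside on the bench; its -x side is the front with the blue control panel, its -y side is the robot's right-hand side and carries the black spot.
- bath_spot (a point): Centre of the matt black measuring spot, a disc 40 mm in diameter flat on the bath's right-hand (-y) side, 70 mm above the bench; it faces along the bath's -y.
- lid (a joint): Angle of the bath's steel lid (155 mm from hinge to front edge, 204 wide, 8 thick, 0.35 to 0.6 kg): 0 shut and level, grows as the front edge rises and swings back; 1.57 is bolt upright, exactly its balance point; it stops at 2.4, fallen backwards. The hinge has almost no friction: let go of, the lid falls shut below the balance point and backwards beyond it.
- lid_hinge (a point): Middle of the lid's hinge line, which runs along the bath's y at the rear (+x) rim: 80 mm behind the bath's origin, 118 above the bench. It does not move.
- lid_handle: Round black bar handle, 14 mm diameter, 140 long, along the bath's y, in the lid's plane 45 ahead of its front edge, on two thin arms 132 apart. Origin: middle of the bar, 200 from the hinge line: 118 above the bench with the lid shut, 318 with it upright. x points to the hinge. Being round, it can turn between finger pads as the lid swings.
- thermometer: Orange infrared stick thermometer, loose, 0.11 to 0.18 kg: body 135 mm long x 30 wide x 34 high with flat sides, plus a black nose 15 long, 24 in diameter. Origin: centre of its underside; its x points along it to the nose (body from x -75 to +60, nose to +75), z up. It lies in the tray with the nose pointing roughly to the robot's left (+y).
- lens (a point): The thermometer's red lens, the middle of the nose's end face: 75 mm ahead of its origin and 17 above its underside. Axes as the thermometer's; it looks along +x.
- tray: White plastic tray fixed on the bench, 250 mm (its x) x 150 (its y) outside, walls 5 thick and 18 high, floor 5 thick. Origin: centre of its underside; its x points roughly to the robot's left.
- amber_bottle: Bystander, loose: brown glass bottle with black cap, 68 dia x 150 tall; origin at the centre of its underside (mm). Leave it alone.
- white_jar: Bystander, loose: white plastic jar with a blue lid, 68 dia x 85 tall; origin at the centre of its underside (mm). Leave it alone.
- beaker: Bystander, loose: open glass beaker, 76 dia x 100 tall; origin at the centre of its underside (mm). Leave it alone.
- red_can: Bystander, loose: red spray can, 60 dia x 160 tall; origin at the centre of its underside (mm). Leave it alone.
- spatula: Bystander, loose: steel spatula lying flat, 200 long; origin underneath it (mm). Leave it alone.
- weight: Bystander, loose: small brass balance weight, 36 dia x 48 tall; origin at the centre of its underside (mm). Leave it alone.
Mind the look-alikes: they are no part of the job. Several things have the shape of the thermometer; the one meant has the colours described above.

How it is judged (in metres and radians):
On the way, in this order (a step that is already met when the one before it is completed fails the run):
1. the held thermometer is aimed at the black spot and kept steady (x of bath_spot in the frame of lens between 0.04 and 0.17 m and y of bath_spot in the frame of lens between -0.02 and 0.02 m and z of bath_spot in the frame of lens between -0.02 and 0.02 m and angle between the x axis of thermometer and the y axis of bath, either way round below 0.5 rad and contact force between the fingers and thermometer above 0.5 N and linear speed of thermometer below 0.03 m/s and angular speed of thermometer below 0.25 rad/s), for 1 s.
2. the thermometer lies flat in its tray again, released and at rest (x of thermometer in the frame of tray between -0.06 and 0.06 m and y of thermometer in the frame of tray between -0.06 and 0.06 m and z of thermometer in the frame of tray below 0.012 m and angle between thermometer's own z axis and vertical below 0.12 rad and contact force between the fingers and thermometer below 0.05 N and linear speed of thermometer below 0.02 m/s), for 0.2 s.
3. the lid is held by its handle at the balance point (value of joint lid between 1.45 and 1.69 rad and velocity of joint lid between -0.1 and 0.1 rad/s and contact force between the fingers and lid_handle above 0.3 N), for 0.5 s.
At the end, for the whole second after the job is handed in: The fingers hold the lid's bar handle, the lid is still and within 0.12 rad (7 degrees) of bolt upright (joint 1.45 to 1.69), and the thermometer lies flat and untouched in its tray (origin within 60 mm of the tray's centre along each tray axis) (all of step 3 and x of thermometer in the frame of tray between -0.06 and 0.06 m and y of thermometer in the frame of tray between -0.06 and 0.06 m and z of thermometer in the frame of tray below 0.012 m and angle between thermometer's own z axis and vertical below 0.12 rad and contact force between the fingers and thermometer below 0.05 N); the arm keeps its last pose, push and grip.
It fails at once if the lid goes over backwards (beyond 1.95 rad) (value of joint lid above 1.95 rad).
It fails at once if a bystander is moved by more than 30 mm or tipped (distance of any of amber_bottle, white_jar, beaker, red_can, spatula, weight from where it was at the start of the episode above 0.03 m or angle between any of amber_bottle, white_jar, beaker, red_can, weight's own z axis and vertical above 0.4 rad).
It also fails if it takes over 61 s, if anything falls off the work surface, if the arm or the gripper's body presses on something with over 40 N, if the wrist force passes 120 N, or if a joint passes its speed limit or range.

ROBOT

A 7-joint arm with a two-finger parallel gripper is mounted at the origin on the work surface. World frame = base frame: x ahead of the robot, y to its left, z up, the work surface at z = 0. Lengths are in m, angles in degrees, forces in N, time in s.
With the tool pointing down it reaches from about 0.4 to 0.85 m from the base axis. Payload 10.4 kg.
Tool frame: the origin (TCP) lies on the mounting face of the last link; the fingertips stand 173 mm ahead of it and the grasp point (between the pads) lies 155 mm ahead of it (bot.grip_depth is the distance from the TCP to the grasp point, in m); z points along the fingers, y is the line along which they close (so a half turn about z gives the same grasp; the last joint's range is limited). The gripper opens to 85 mm and grips with 20 to 120 N. Pads are 22 mm wide; open, the fingers measure 114 mm over their backs; the gripper's body (76 mm by 85 mm) begins 54 mm behind the grasp point. The pads swing forward as they close: fully open they stand 13 mm farther back than shut.
Start: joints at [68.205, 19.034, -3.707, 83.658, 1.238, 77.344, -5.071], TCP at [0.219, -0.585, 0.405] pointing down, gripper open.
Joint ranges: [-148.97, 148.97], [-28.65, 121.19], [-84.17, 76.75], [9.2, 138.47], [-72.65, 252.65], [3.7, 117.97], [-149.18, 149.18]. Speed limits (degrees/s): [127.2, 127.2, 159.86, 159.86, 180, 180, 180].

INTERFACE

Orientations are given as a 3x3 rotation matrix whose columns are the frame's x, y, z axes.
In Python, from plant import bot, eyes gives the robot as it stands.
- The arm moves only by the tool play_rows, never from a script. Its argument "motion" is a list of rows, each an object with "translation": the shift along the tool's x, y, z in m, a list of three; "turn": the turn about the tool's z in rad. A call has 1 to 12 rows; each row is the pose to reach, as a shift and turn from the pose commanded when the call began, along the tool's axes at that moment; what a row does not reach only later rows make up. A row lasts 1/12 s, in which the tool goes at most 41.7 mm and 7.16 degrees, less where a joint would pass 70% of its speed; a pose out of reach is approached as far as the arm can. A call with a gripper value outside its range is refused whole. "fingers" is the opening, from 0 (shut) to 1 (fully open), set as the call begins (left out, the last holds). The fingers move at their own pace and stop on an object; "squeeze" is the grip in N (left out, the last holds). Time passes only in rows, so rows that repeat a pose let the fingers close. It gives the time, the measured TCP pose, the force, the opening and the grip force at its end, in the units of the state.
- bot.sense(): the state, without advancing time (a new reading comes with each control period).
- eyes.get_image(name): name is "scene" or "top" or "wrist"; returns a dict with "frame" (420x560x3 uint8, red, green, blue), "fov_y" (degrees; the focal length in pixels is half the picture's height over the tangent of half this angle, whatever the lens; pixels are square), "cx", "cy" (the principal point, pixels), "xyz" and "orientation" of the camera in the world; the wrist camera has in their place "hand_eye" (4x4, takes a point from camera to tool coordinates, whose origin is the TCP and whose axes are the flange's). Camera axes: x right, y down, z forward; pixel columns grow to the right and rows downward; lengths in m; the calibration is good to about 2 mm. A picture is of the moment at which its call begins: read the wrist's pose just before it. There is no depth.
- bot.finish_job(): hands the job in; it is judged then, once.
The state is a dict: "time_s": time; "joint_positions": joint angles; "joint_velocities": joint speeds; "effort": joint torques, N m; "tool_pos": TCP position; "tcp_rot": TCP orientation; "contact_force": force on the tool from outside, world axes, zero at the start; "ft_torque": the same for the moment, N m; "opening": finger opening in m; "grasp_force": force on a finger pad.
Only numpy, scipy, OpenCV 4.12 (cv2) and the standard library are available. Lean on these libraries where they do the work, as an engineer would, in place of code of your own. Each camera call takes 0.05 s, during which the arm holds its last target. There are 200 camera calls.

## Working session

There is one attempt and no reset: what is moved stays moved. The work goes in short steps, Python scripts to look and compute and a tool call to move; the robot and the scene stay as the last step left them, time stands still between calls to the robot, and variables do not carry over. Pictures are saved under pics/ and viewed, at most 10 in all, crops included, and the job is handed in when it is done.

Besides the shell and the picture viewer there is one more tool, called after "Emit:" by a JSON object that holds its "method" and its "body", one argument or row to a line. play_rows: Moves the arm, as the interface text tells. Its arguments: {"type":"object","properties":{"motion":{"type":"array","items":{"type":"object","properties":{"translation":{"type":"array","items":{"type":"number"}},"turn":{"type":"number"}}}},"fingers":{"type":"number"},"squeeze":{"type":"number"}},"required":["motion"]}

```bash
mkdir -p pics; ls; python3 - <<'E'
from plant import bot, eyes
import cv2,json,numpy as np
s=bot.sense(); print(s['time_s'],s['tool_pos'],np.round(s['tcp_rot'],3).tolist(),s['opening'])
for n in ("scene","top"):
    d=eyes.get_image(n); cv2.imwrite(f'pics/{n}0.png',d['frame'][:,:,::-1])
    print(n,{k:(np.round(v,4).tolist()) for k,v in d.items() if k!='frame'})
    np.save(f'{n}.npy',d,allow_pickle=True)
E
```

```text
pics
0.0 [ 0.2188615  -0.58529807  0.40390744] [[0.937, 0.35, -0.001], [0.35, -0.937, 0.001], [-0.0, -0.001, -1.0]] 0.08544917584744145
scene {'fov_y': 44.2174, 'cx': 284.2678, 'cy': 211.1552, 'xyz': [1.5898, -0.5013, 0.909], 'orientation': [[0.4158, 0.5066, -0.7553], [0.9093, -0.2472, 0.3348], [-0.0171, -0.826, -0.5634]]}
top {'fov_y': 49.1319, 'cx': 286.7216, 'cy': 209.4144, 'xyz': [0.3982, -0.0402, 1.5266], 'orientation': [[-0.0245, -0.9975, 0.067], [-0.9997, 0.0248, 0.0034], [-0.0051, -0.0669, -0.9977]]}
```

View pics/top0.png

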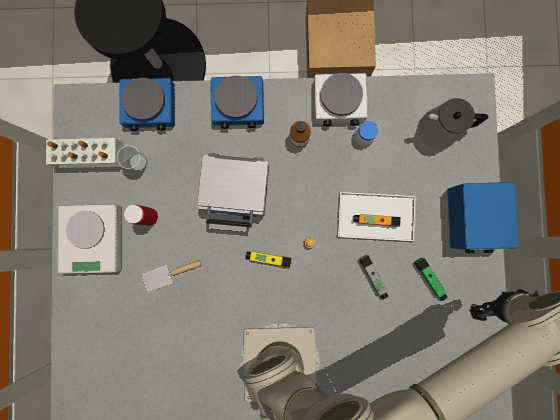

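View pics/scene0.png

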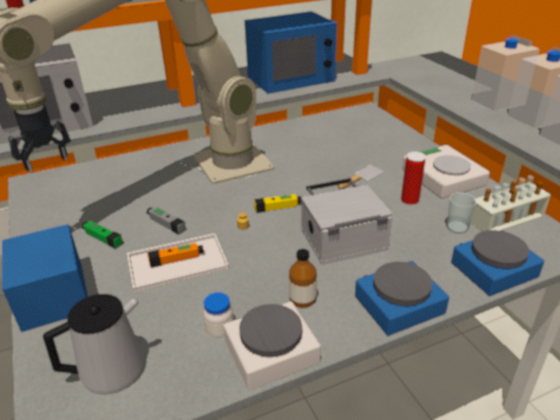

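The top view shows the orange thermometer in the tray at about (377,220), nose to the left. The bath lid is at (233,185) with its handle bar at (228,226), and the weight is at (310,243). Next I'll turn these into positions.

```bash
cat > h.py <<'E'
import numpy as np, cv2
def ray(d,uv,z):
    f=d['frame'].shape[0]/2/np.tan(np.radians(d['fov_y']/2))
    R=np.array(d['orientation']);c=np.array(d['xyz'])
    v=R@np.array([(uv[0]-d['cx'])/f,(uv[1]-d['cy'])/f,1]); return c+v*(z-c[2])/v[2]
def big(m,k=1): 
    cs=cv2.findContours(m.astype(np.uint8),0,cv2.CHAIN_APPROX_NONE)[0]
    return sorted(cs,key=cv2.contourArea)[-k:]
def box(d,c,z):
    p=np.array([ray(d,q,z)[:2] for q in c[:,0]],np.float32); (cx,cy),(w,h),a=cv2.minAreaRect(p)
    b=cv2.boxPoints(((cx,cy),(w,h),a)); e1=b[1]-b[0]; e2=b[2]-b[1]
    e=e1 if np.linalg.norm(e1)>np.linalg.norm(e2) else e2
    return np.round([cx,cy,w,h,np.degrees(np.arctan2(e[1],e[0]))%180],4)
E
python3 - <<'E'
from h import *
d=np.load('top.npy',allow_pickle=True).item(); F=d['frame']; H=cv2.cvtColor(F,cv2.COLOR_RGB2HSV).astype(int)
def roi(m,x0,y0,x1,y1):
    o=np.zeros_like(m);o[y0:y1,x0:x1]=m[y0:y1,x0:x1];return o
org=roi((H[...,0]<18)&(H[...,1]>150)&(H[...,2]>120),340,195,412,240)
ys,xs=np.nonzero(org);print('orange',xs.min(),xs.max(),box(d,big(org)[0],.037))
tray=roi(H[...,2]>205,330,185,420,248); print('tray',box(d,big(tray)[0],.018))
th=roi((F.max(2)<200)|(H[...,1]>60),346,205,410,233); print('thermo',box(d,big(th)[0],.03))
for t in (175,190,200):
  lid=roi((H[...,2]>t),190,145,280,220); print('lid',box(d,big(lid)[0],.122))
bar=roi((H[...,2]<75),200,218,260,236)
for c in big(bar,3): print('bar',cv2.boundingRect(c),box(d,c,.121))
for n,uv,z in (('weight',(310,243),.048),('bottle',(300,130),.15),('can',(133,213),.16)): print(n,ray(d,uv,z))
crop=F[140:270,190:420]; cv2.imwrite('pics/crop0.png',cv2.resize(crop[:,:,::-1],None,fx=3.4,fy=3.4,interpolation=cv2.INTER_CUBIC))
E
```

```text
orange 359 391 [ 4.58800e-01 -3.20100e-01  1.04600e-01  2.90000e-02  8.39921e+01]
tray [ 0.4702 -0.3254  0.2397  0.1463 85.4176]
thermo [ 4.54300e-01 -3.23400e-01  1.59900e-01  4.17000e-02  8.43304e+01]
lid [ 0.5743  0.1305  0.2015  0.166  83.0975]
lid [ 0.5741  0.1303  0.2016  0.1651 82.8656]
lid [5.720000e-01 7.970000e-02 9.890000e-02 1.516000e-01 1.730992e+02]
bar (210, 228, 16, 3) [4.37100e-01 1.77800e-01 4.60000e-02 3.70000e-03 8.22674e+01]
bar (242, 218, 8, 2) [4.67800e-01 9.16000e-02 2.15000e-02 3.10000e-03 8.85836e+01]
bar (206, 218, 46, 10) [4.56700e-01 1.44100e-01 1.38600e-01 1.85000e-02 8.41882e+01]
weight [ 0.38761333 -0.10714586  0.048     ]
bottle [ 0.7313474  -0.08170149  0.15      ]
can [0.49060729 0.42349529 0.16      ]
```

View pics/crop0.png

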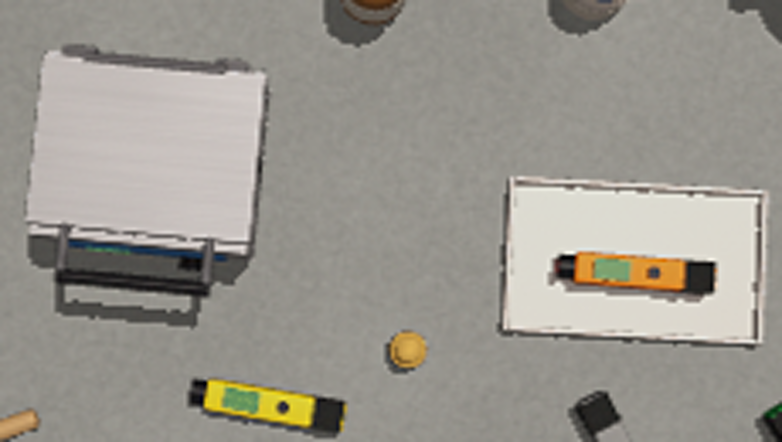

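The crop confirms the thermometer's nose is on the left (+y) and the bar runs parallel to the lid's front edge, with bath yaw about -7°. The bath origin is about (0.572,0.131), the handle about (0.455,0.145) and the thermometer origin about (0.458,-0.328). I'll move above the thermometer.

Emit:
{"method": "play_rows", "body": {
  "motion": [
    {"translation": [0.03, -0.015, 0], "turn": -0.1},
    {"translation": [0.06, -0.03, 0], "turn": -0.2},
    {"translation": [0.095, -0.048, 0], "turn": -0.31},
    {"translation": [0.13, -0.065, 0], "turn": -0.42},
    {"translation": [0.165, -0.083, 0], "turn": -0.53},
    {"translation": [0.2, -0.1, 0], "turn": -0.64},
    {"translation": [0.235, -0.118, 0], "turn": -0.75},
    {"translation": [0.265, -0.133, 0], "turn": -0.86},
    {"translation": [0.29, -0.146, 0], "turn": -0.97},
    {"translation": [0.305, -0.154, 0], "turn": -1.07},
    {"translation": [0.314, -0.158, 0], "turn": -1.112},
    {"translation": [0.314, -0.158, 0], "turn": -1.112}
  ],
  "fingers": 0.7
}}

```text
time_s: 1.1
tool_pos: [0.4589, -0.3258, 0.4044]
tcp_rot: [[0.097, 0.995, 0.0], [0.995, -0.097, 0.001], [0.001, 0.0, -1.0]]
contact_force: [0.2, 0.3, -0.1]
opening: 0.0599
grasp_force: 0.0
```

```bash
cat >> h.py <<'E'
def wrist(name):
    from plant import bot,eyes
    s=bot.sense(); d=eyes.get_image('wrist'); T=np.array(d['hand_eye']); R=np.array(s['tcp_rot'])
    d['orientation']=R@T[:3,:3]; d['xyz']=np.array(s['tool_pos'])+R@T[:3,3]
    cv2.imwrite(f'pics/{name}.png',d['frame'][:,:,::-1]); np.save(name+'.npy',d,allow_pickle=True)
    print(s['time_s'],s['tool_pos'],np.round(R,4).tolist(),s['opening'],s['joint_positions']); return s,d
E
python3 - <<'E'
from h import *
s,d=wrist('w1'); F=d['frame'];H=cv2.cvtColor(F,cv2.COLOR_RGB2HSV).astype(int)
o=(H[...,0]<18)&(H[...,1]>150)&(H[...,2]>100); c=big(o)[0]; print(cv2.boundingRect(c),box(d,c,.037),box(d,c,.03),d['xyz'])
E
```

```text
1.1 [ 0.45892342 -0.32578425  0.40444356] [[0.097, 0.9953, 0.0001], [0.9953, -0.097, 0.0008], [0.0008, 0.0, -1.0]] 0.05992184708778117 [ 50.73080644  12.78010346 -23.17878467  92.3887265    5.10568776
  75.90435597  21.25451399]
(273, 171, 22, 56) [ 4.58000e-01 -3.37200e-01  6.76000e-02  2.57000e-02  8.38161e+01] [ 4.57800e-01 -3.39000e-01  6.90000e-02  2.63000e-02  8.38157e+01] [ 0.46659771 -0.25259359  0.37387053]
```

View pics/w1.png

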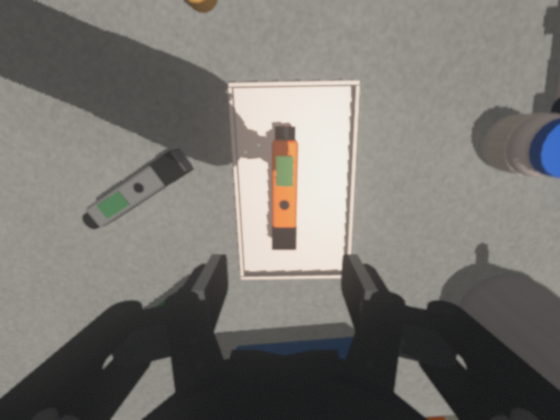

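The wrist view shows the thermometer lying straight in the tray, nose tip at (285,126), orange from row 141 to 227 and rear end at row 249. I'll work out the offset from the grip point.

```bash
python3 - <<'E'
from h import *
d=np.load('w1.npy',allow_pickle=True).item()
for uv,z in (((285,126),.030),((285,141),.039),((284.5,227),.039),((284,249),.039),((272.5,200),.039),((297.5,200),.039)): print(uv,ray(d,uv,z).round(4))
for uv in ((230,83),(357,82),(351,277),(244,277)): print(uv,ray(d,uv,.018).round(4))
E
```

```text
(285, 126) [ 0.4675 -0.2538  0.03  ]
(285, 141) [ 0.466  -0.2698  0.039 ]
(284.5, 227) [ 0.4556 -0.3714  0.039 ]
(284, 249) [ 0.4521 -0.4003  0.039 ]
(272.5, 200) [ 0.4447 -0.3362  0.039 ]
(297.5, 200) [ 0.4742 -0.3391  0.039 ]
(230, 83) [ 0.4103 -0.2015  0.018 ]
(357, 82) [ 0.5529 -0.2144  0.018 ]
(351, 277) [ 0.5384 -0.4598  0.018 ]
(244, 277) [ 0.3927 -0.4456  0.018 ]
```

Emit:
{"method": "play_rows", "body": {
  "motion": [
    {"translation": [-0.002, 0.001, 0.03], "turn": 0.009},
    {"translation": [-0.0036, 0.0015, 0.06], "turn": 0.009},
    {"translation": [-0.0036, 0.0015, 0.095], "turn": 0.009},
    {"translation": [-0.0036, 0.0015, 0.13], "turn": 0.009},
    {"translation": [-0.0036, 0.0015, 0.16], "turn": 0.009},
    {"translation": [-0.0036, 0.0015, 0.185], "turn": 0.009},
    {"translation": [-0.0036, 0.0015, 0.205], "turn": 0.009},
    {"translation": [-0.0036, 0.0015, 0.217], "turn": 0.009},
    {"translation": [-0.0036, 0.0015, 0.2225], "turn": 0.009},
    {"translation": [-0.0036, 0.0015, 0.2225], "turn": 0.009},
    {"translation": [-0.0036, 0.0015, 0.2225], "turn": 0.009}
  ]
}}

```text
time_s: 2.07
tool_pos: [0.4588, -0.332, 0.1831]
tcp_rot: [[0.111, 0.994, 0.001], [0.994, -0.111, -0.001], [-0.001, 0.001, -1.0]]
contact_force: [0.0, -0.5, -0.5]
opening: 0.06
grasp_force: 0.0
```

Emit:
{"method": "play_rows", "body": {
  "motion": [
    {"translation": [0, 0, 0], "turn": 0},
    {"translation": [0, 0, 0], "turn": 0},
    {"translation": [0, 0, 0], "turn": 0},
    {"translation": [0, 0, 0], "turn": 0},
    {"translation": [0, 0, 0], "turn": 0},
    {"translation": [0, 0, 0], "turn": 0},
    {"translation": [0, 0, 0], "turn": 0},
    {"translation": [0, 0, 0], "turn": 0}
  ],
  "fingers": 0,
  "squeeze": 40
}}

```text
time_s: 2.73
tool_pos: [0.4593, -0.3315, 0.1835]
tcp_rot: [[0.11, 0.994, 0.002], [0.994, -0.11, -0.001], [-0.001, 0.002, -1.0]]
contact_force: [-0.4, 0.0, 6.8]
opening: 0.0296
grasp_force: 41.3
```

Emit:
{"method": "play_rows", "body": {
  "motion": [
    {"translation": [0, 0, -0.01]},
    {"translation": [0, 0, -0.03]},
    {"translation": [0.005, 0.001, -0.05]},
    {"translation": [0.02, 0.006, -0.065]},
    {"translation": [0.045, 0.014, -0.075]},
    {"translation": [0.075, 0.023, -0.08]},
    {"translation": [0.105, 0.032, -0.08], "turn": 0.005},
    {"translation": [0.135, 0.041, -0.075], "turn": 0.012},
    {"translation": [0.16, 0.049, -0.067], "turn": 0.012},
    {"translation": [0.18, 0.055, -0.058], "turn": 0.012},
    {"translation": [0.191, 0.058, -0.05], "turn": 0.012},
    {"translation": [0.1947, 0.0586, -0.048], "turn": 0.012}
  ]
}}

```text
validation failed for argument at $.mo...
```

```bash
python3 - <<'E'
from h import *
from plant import eyes
s,d=wrist('w2'); t=eyes.get_image('top'); np.save('t2.npy',t,allow_pickle=True)
sc=eyes.get_image('scene'); np.save('s2.npy',sc,allow_pickle=True)
cv2.imwrite('pics/m2.png',np.hstack([d['frame'][::,:],sc['frame']])[:,:,::-1][:, :1120][::1,::1].copy()[:, :].repeat(1,0)) 
im=cv2.imread('pics/m2.png'); cv2.imwrite('pics/m2.png',cv2.resize(im,(800,300),interpolation=cv2.INTER_AREA))
E
```

```text
2.7333 [ 0.45930406 -0.3315188   0.18346973] [[0.11, 0.9939, 0.0016], [0.9939, -0.11, -0.0014], [-0.0012, 0.0018, -1.0]] 0.029566366275142923 [ 48.68839533  26.33323048 -20.97160721 104.022486    11.71335229
  51.63867251  16.10413843]
```

View pics/w2.png

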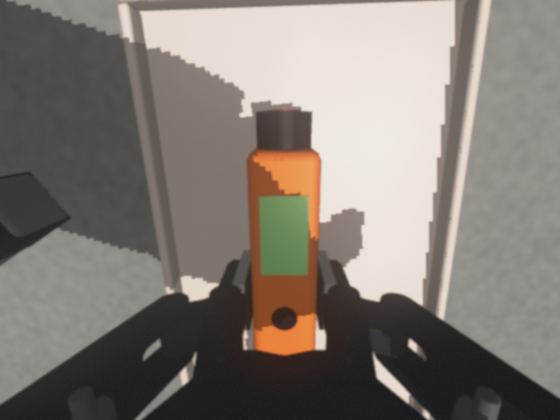

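The move was refused because every row needs a turn, so nothing moved. The picture shows the thermometer held centrally, nose at (284,110). I'll resend it with a turn in every row.

Emit:
{"method": "play_rows", "body": {
  "motion": [
    {"translation": [0, 0, -0.01], "turn": 0},
    {"translation": [0, 0, -0.03], "turn": 0},
    {"translation": [0.005, 0.001, -0.05], "turn": 0},
    {"translation": [0.02, 0.006, -0.065], "turn": 0},
    {"translation": [0.045, 0.014, -0.075], "turn": 0},
    {"translation": [0.075, 0.023, -0.08], "turn": 0},
    {"translation": [0.105, 0.032, -0.08], "turn": 0.005},
    {"translation": [0.135, 0.041, -0.075], "turn": 0.012},
    {"translation": [0.16, 0.049, -0.067], "turn": 0.012},
    {"translation": [0.18, 0.055, -0.058], "turn": 0.012},
    {"translation": [0.191, 0.058, -0.05], "turn": 0.012},
    {"translation": [0.1947, 0.0586, -0.048], "turn": 0.012}
  ]
}}

```text
time_s: 3.88
tool_pos: [0.5387, -0.1414, 0.2297]
tcp_rot: [[0.118, 0.993, -0.001], [0.993, -0.118, 0.001], [0.001, -0.001, -1.0]]
contact_force: [0.0, 0.8, -1.2]
opening: 0.0291
grasp_force: 40.3
```

```bash
python3 - <<'E'
from h import *
from plant import eyes
s,d=wrist('w2b')
sc=eyes.get_image('scene')['frame'][130:290,180:420]; a=cv2.resize(sc,(630,420),interpolation=cv2.INTER_CUBIC)
im=np.hstack([d['frame'],a]); cv2.imwrite('pics/m2.png',cv2.resize(im,(800,283),interpolation=cv2.INTER_AREA)[:,:,::-1])
E
```

```text
3.8833 [ 0.53869825 -0.14139306  0.22969847] [[0.1182, 0.993, -0.001], [0.993, -0.1182, 0.0013], [0.0011, -0.0011, -1.0]] 0.029141751224404544 [ 33.01194717  22.55050441 -27.21895688 103.61762043  12.02747883
  56.76752008  -5.8580278 ]
```

View pics/m2.png

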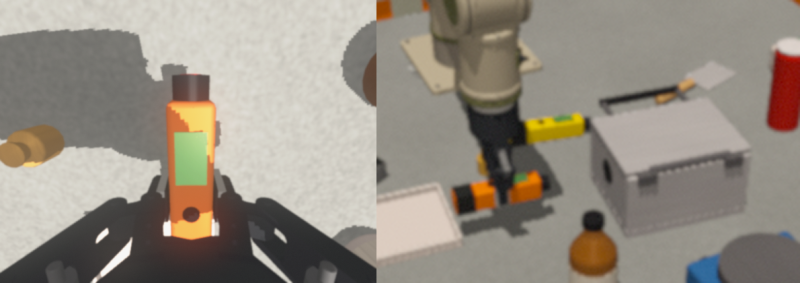

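The scene pane shows the thermometer held level and the black spot at about scene pixel (311,227). I'll check the spot with a ray at z = 0.07 while the arm holds.

```bash
python3 - <<'E'
from h import *
d=np.load('scene.npy',allow_pickle=True).item()
g=d['frame'].max(2).astype(int); m=np.zeros(g.shape,bool); m[205:250,302:322]=g[205:250,302:322]<50
for c in big(m,2):
    M=cv2.moments(c); 
    if M['m00']>0: u=(M['m10']/M['m00'],M['m01']/M['m00']); print(M['m00'],cv2.boundingRect(c),u,ray(d,u,.07).round(4))
print(ray(d,(310.7,227.5),.07))
E
```

```text
15.0 (309, 222, 4, 10) (310.43333333333334, 226.7) [0.5658 0.0305 0.07  ]
[0.56947629 0.02943451 0.07      ]
```

Emit:
{"method": "play_rows", "body": {
  "motion": [
    {"translation": [0, 0, 0], "turn": 0},
    {"translation": [0, 0, 0], "turn": 0},
    {"translation": [0, 0, 0], "turn": 0},
    {"translation": [0, 0, 0], "turn": 0},
    {"translation": [0, 0, 0], "turn": 0},
    {"translation": [0, 0, 0], "turn": 0},
    {"translation": [0, 0, 0], "turn": 0},
    {"translation": [0, 0, 0], "turn": 0},
    {"translation": [0, 0, 0], "turn": 0},
    {"translation": [0, 0, 0], "turn": 0},
    {"translation": [0, 0, 0], "turn": 0},
    {"translation": [0, 0, 0], "turn": 0}
  ]
}}

```text
time_s: 4.98
tool_pos: [0.5385, -0.1441, 0.2302]
tcp_rot: [[0.122, 0.993, 0.0], [0.993, -0.122, -0.0], [-0.0, 0.0, -1.0]]
contact_force: [0.2, -0.1, -0.9]
opening: 0.0294
grasp_force: 40.3
```

The lens axis passes within about 6 mm of the spot, so I'll nudge 4 mm toward +x and hold for over two seconds.

Emit:
{"method": "play_rows", "body": {
  "motion": [
    {"translation": [0, 0.002, -0.001], "turn": 0},
    {"translation": [0, 0.004, -0.001], "turn": 0},
    {"translation": [0, 0.004, -0.001], "turn": 0},
    {"translation": [0, 0.004, -0.001], "turn": 0},
    {"translation": [0, 0.004, -0.001], "turn": 0},
    {"translation": [0, 0.004, -0.001], "turn": 0},
    {"translation": [0, 0.004, -0.001], "turn": 0},
    {"translation": [0, 0.004, -0.001], "turn": 0},
    {"translation": [0, 0.004, -0.001], "turn": 0},
    {"translation": [0, 0.004, -0.001], "turn": 0},
    {"translation": [0, 0.004, -0.001], "turn": 0},
    {"translation": [0, 0.004, -0.001], "turn": 0}
  ]
}}

```text
time_s: 5.98
tool_pos: [0.5424, -0.1446, 0.2312]
tcp_rot: [[0.122, 0.993, 0.0], [0.993, -0.122, -0.0], [-0.0, 0.0, -1.0]]
contact_force: [0.0, 0.4, -0.6]
opening: 0.0292
grasp_force: 40.3
```

Emit:
{"method": "play_rows", "body": {
  "motion": [
    {"translation": [0, 0, 0], "turn": 0},
    {"translation": [0, 0, 0], "turn": 0},
    {"translation": [0, 0, 0], "turn": 0},
    {"translation": [0, 0, 0], "turn": 0},
    {"translation": [0, 0, 0], "turn": 0},
    {"translation": [0, 0, 0], "turn": 0},
    {"translation": [0, 0, 0], "turn": 0},
    {"translation": [0, 0, 0], "turn": 0},
    {"translation": [0, 0, 0], "turn": 0},
    {"translation": [0, 0, 0], "turn": 0},
    {"translation": [0, 0, 0], "turn": 0},
    {"translation": [0, 0, 0], "turn": 0}
  ]
}}

```text
time_s: 6.98
tool_pos: [0.5424, -0.1446, 0.2312]
tcp_rot: [[0.122, 0.993, 0.0], [0.993, -0.122, -0.0], [-0.0, 0.0, -1.0]]
contact_force: [-0.2, 0.2, -2.2]
opening: 0.0292
grasp_force: 40.3
```

Emit:
{"method": "play_rows", "body": {
  "motion": [
    {"translation": [0, 0, 0], "turn": 0},
    {"translation": [0, 0, 0], "turn": 0},
    {"translation": [0, 0, 0], "turn": 0},
    {"translation": [0, 0, 0], "turn": 0},
    {"translation": [0, 0, 0], "turn": 0},
    {"translation": [0, 0, 0], "turn": 0},
    {"translation": [0, 0, 0], "turn": 0},
    {"translation": [0, 0, 0], "turn": 0},
    {"translation": [0, 0, 0], "turn": 0},
    {"translation": [0, 0, 0], "turn": 0},
    {"translation": [0, 0, 0], "turn": 0},
    {"translation": [0, 0, 0], "turn": 0}
  ]
}}

```text
time_s: 7.98
tool_pos: [0.5424, -0.1446, 0.2312]
tcp_rot: [[0.122, 0.993, 0.0], [0.993, -0.122, -0.0], [-0.0, 0.0, -1.0]]
contact_force: [-1.1, 0.2, -1.8]
opening: 0.0293
grasp_force: 40.3
```

Emit:
{"method": "play_rows", "body": {
  "motion": [
    {"translation": [-0.008, -0.002, -0.01], "turn": 0},
    {"translation": [-0.025, -0.006, -0.022], "turn": 0},
    {"translation": [-0.05, -0.013, -0.03], "turn": 0},
    {"translation": [-0.08, -0.021, -0.033], "turn": 0},
    {"translation": [-0.11, -0.029, -0.033], "turn": 0},
    {"translation": [-0.14, -0.037, -0.033], "turn": -0.006},
    {"translation": [-0.168, -0.045, -0.03], "turn": -0.012},
    {"translation": [-0.186, -0.05, -0.025], "turn": -0.012},
    {"translation": [-0.1953, -0.052, -0.015], "turn": -0.012},
    {"translation": [-0.1953, -0.052, 0], "turn": -0.012},
    {"translation": [-0.1953, -0.052, 0.015], "turn": -0.012},
    {"translation": [-0.1953, -0.052, 0.025], "turn": -0.012}
  ]
}}

```text
time_s: 8.98
tool_pos: [0.4668, -0.3316, 0.2048]
tcp_rot: [[0.109, 0.994, -0.001], [0.994, -0.109, 0.001], [0.001, -0.001, -1.0]]
contact_force: [-0.3, -0.1, -1.3]
opening: 0.0291
grasp_force: 40.3
```

Emit:
{"method": "play_rows", "body": {
  "motion": [
    {"translation": [0, 0, 0.006], "turn": 0},
    {"translation": [0, 0, 0.011], "turn": 0},
    {"translation": [0, 0, 0.016], "turn": 0},
    {"translation": [0, 0, 0.019], "turn": 0},
    {"translation": [0, 0, 0.0215], "turn": 0},
    {"translation": [0, 0, 0.0215], "turn": 0},
    {"translation": [0, 0, 0.0215], "turn": 0},
    {"translation": [0, 0, 0.0215], "turn": 0}
  ]
}}

```text
time_s: 9.65
tool_pos: [0.4672, -0.3322, 0.1851]
tcp_rot: [[0.11, 0.994, 0.0], [0.994, -0.11, -0.0], [-0.0, 0.001, -1.0]]
contact_force: [-0.7, -0.7, -1.1]
opening: 0.0296
grasp_force: 40.3
```

Emit:
{"method": "play_rows", "body": {
  "motion": [
    {"translation": [0, 0, 0.001], "turn": 0},
    {"translation": [0, 0, 0.0015], "turn": 0},
    {"translation": [0, 0, 0.0015], "turn": 0},
    {"translation": [0, 0, 0.0015], "turn": 0}
  ]
}}

```text
time_s: 9.98
tool_pos: [0.4671, -0.3322, 0.1835]
tcp_rot: [[0.11, 0.994, 0.0], [0.994, -0.11, -0.0], [-0.0, 0.0, -1.0]]
contact_force: [-1.0, 0.6, 1.9]
opening: 0.0294
grasp_force: 40.5
```

Emit:
{"method": "play_rows", "body": {
  "motion": [
    {"translation": [0, 0, 0], "turn": 0},
    {"translation": [0, 0, 0], "turn": 0},
    {"translation": [0, 0, 0], "turn": 0},
    {"translation": [0, 0, 0], "turn": 0},
    {"translation": [0, 0, 0], "turn": 0},
    {"translation": [0, 0, 0], "turn": 0},
    {"translation": [0, 0, 0], "turn": 0},
    {"translation": [0, 0, 0], "turn": 0}
  ],
  "fingers": 0.65
}}

```text
time_s: 10.65
tool_pos: [0.467, -0.3321, 0.1832]
tcp_rot: [[0.11, 0.994, -0.0], [0.994, -0.11, -0.0], [-0.0, 0.0, -1.0]]
contact_force: [0.3, 0.7, -0.4]
opening: 0.0552
grasp_force: 0.0
```

Emit:
{"method": "play_rows", "body": {
  "motion": [
    {"translation": [0, 0, -0.01], "turn": 0},
    {"translation": [0, 0, -0.03], "turn": 0},
    {"translation": [0, 0, -0.06], "turn": 0},
    {"translation": [0, 0, -0.09], "turn": 0},
    {"translation": [0, 0, -0.12], "turn": 0},
    {"translation": [0, 0, -0.145], "turn": 0},
    {"translation": [0, 0, -0.16], "turn": 0},
    {"translation": [0, 0, -0.165], "turn": 0},
    {"translation": [0, 0, -0.165], "turn": 0}
  ]
}}

```text
time_s: 11.4
tool_pos: [0.4672, -0.3322, 0.3499]
tcp_rot: [[0.11, 0.994, 0.002], [0.994, -0.11, -0.002], [-0.002, 0.002, -1.0]]
contact_force: [-0.2, -0.4, 0.2]
opening: 0.0558
grasp_force: 0.0
```

```bash
python3 - <<'E'
from h import *
s,d=wrist('w3'); F=d['frame'];H=cv2.cvtColor(F,cv2.COLOR_RGB2HSV).astype(int)
o=(H[...,0]<18)&(H[...,1]>150)&(H[...,2]>100); c=big(o)[0]; print(cv2.boundingRect(c),box(d,c,.037),d['xyz'])
E
```

```text
11.4 [ 0.46722452 -0.33215408  0.34991197] [[0.1098, 0.994, 0.0021], [0.994, -0.1098, -0.0018], [-0.0015, 0.0023, -1.0]] 0.05580166371489831 [ 50.28441072  16.21008481 -23.01228714  95.04173602   6.70417845
  69.94790633  19.50240854]
(269, 183, 28, 55) [ 4.66000e-01 -3.42400e-01  5.71000e-02  2.68000e-02  8.39963e+01] [ 0.47589777 -0.25913991  0.31916914]
```

View pics/w3.png

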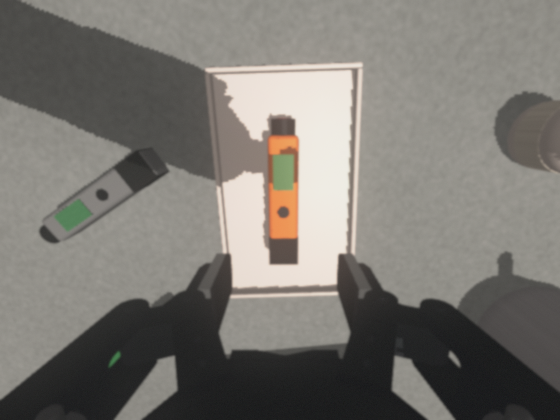

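The view shows the thermometer lying flat in the tray, nose at (283,120), released. Now I'll go and look at the handle.

Emit:
{"method": "play_rows", "body": {
  "motion": [
    {"translation": [0.02, -0.003, -0.015], "turn": 0},
    {"translation": [0.058, -0.009, -0.03], "turn": 0},
    {"translation": [0.097, -0.016, -0.04], "turn": 0},
    {"translation": [0.136, -0.022, -0.05], "turn": 0},
    {"translation": [0.175, -0.028, -0.05], "turn": 0},
    {"translation": [0.214, -0.035, -0.05], "turn": 0.012},
    {"translation": [0.253, -0.041, -0.05], "turn": 0.012},
    {"translation": [0.292, -0.047, -0.05], "turn": 0.012},
    {"translation": [0.331, -0.054, -0.05], "turn": 0.012},
    {"translation": [0.368, -0.06, -0.05], "turn": 0.012},
    {"translation": [0.395, -0.064, -0.05], "turn": 0.012},
    {"translation": [0.407, -0.066, -0.05], "turn": 0.012}
  ],
  "fingers": 0.45
}}

```text
time_s: 12.45
tool_pos: [0.445, 0.0837, 0.3971]
tcp_rot: [[0.117, 0.993, -0.002], [0.993, -0.117, 0.001], [0.001, -0.002, -1.0]]
contact_force: [0.2, -0.5, 0.5]
opening: 0.0386
grasp_force: 0.0
```

Emit:
{"method": "play_rows", "body": {
  "motion": [
    {"translation": [0, 0, 0], "turn": 0},
    {"translation": [0, 0, 0], "turn": 0},
    {"translation": [0, 0, 0], "turn": 0}
  ]
}}

```text
time_s: 12.7
tool_pos: [0.4461, 0.0784, 0.3973]
tcp_rot: [[0.123, 0.992, -0.002], [0.992, -0.123, -0.0], [-0.0, -0.002, -1.0]]
contact_force: [-0.4, -0.7, -0.0]
opening: 0.0388
grasp_force: 0.0
```

```bash
python3 - <<'E'
from h import *
s,d=wrist('w4'); print(d['xyz'])
E
```

```text
12.7 [0.44611187 0.07839267 0.39730846] [[0.123, 0.9924, -0.0016], [0.9924, -0.123, -0.0002], [-0.0004, -0.0016, -1.0]] 0.038773773101418114 [ 29.49824926  -0.49204876 -44.22534402 106.94122695  -0.37207543
  73.50353208 -21.68750915]
[0.45563563 0.15134296 0.36664841]
```

View pics/w4.png

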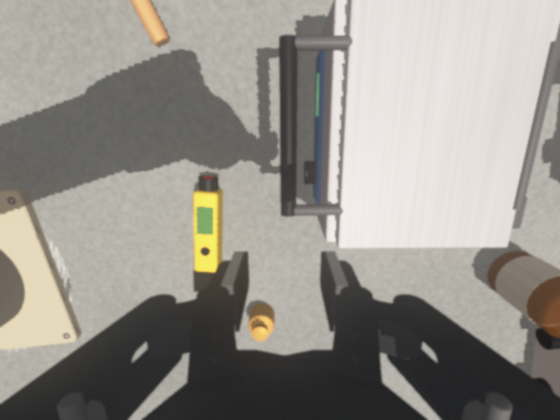

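The bar runs from (289,36) to (288,215), the lid's front corner is near (340,247) and the hinge side is at right. I'll compute the positions.

```bash
python3 - <<'E'
from h import *
d=np.load('w4.npy',allow_pickle=True).item(); g=d['frame'].max(2)
for v in (70,100,126,150,180): 
    r=np.nonzero(g[v,278:305]<75)[0]+278; print(v,r.min(),r.max())
R=np.array([[.123,.992],[.992,-.123]])
for uv,z in (((289,36),.118),((288.5,215.5),.118),((340,247),.122),((512,247),.122),((352,0),.122)):
    p=ray(d,uv,z); print(uv,p.round(4),'tool offset',(R@(p[:2]-[.4461,.0784])).round(4))
E
```

```text
70 281 296
100 281 296
126 281 295
150 282 295
180 282 295
(289, 36) [0.4668 0.2146 0.118 ] tool offset [0.1376 0.0038]
(288.5, 215.5) [0.4496 0.0735 0.118 ] tool offset [-0.0044  0.0041]
(340, 247) [0.4927 0.0392 0.122 ] tool offset [-0.0332  0.051 ]
(512, 247) [0.6479 0.02   0.122 ] tool offset [-0.0331  0.2074]
(352, 0) [0.5144 0.2307 0.122 ] tool offset [0.1595 0.049 ]
```

Emit:
{"method": "play_rows", "body": {
  "motion": [
    {"translation": [0.02, 0.002, 0.015], "turn": 0},
    {"translation": [0.045, 0.004, 0.035], "turn": 0},
    {"translation": [0.06, 0.004, 0.055], "turn": 0},
    {"translation": [0.0665, 0.004, 0.07], "turn": 0},
    {"translation": [0.0665, 0.004, 0.083], "turn": 0},
    {"translation": [0.0665, 0.004, 0.095], "turn": 0},
    {"translation": [0.0665, 0.004, 0.105], "turn": 0},
    {"translation": [0.0665, 0.004, 0.113], "turn": 0},
    {"translation": [0.0665, 0.004, 0.118], "turn": 0},
    {"translation": [0.0665, 0.004, 0.12], "turn": 0},
    {"translation": [0.0665, 0.004, 0.12], "turn": 0},
    {"translation": [0.0665, 0.004, 0.12], "turn": 0}
  ],
  "fingers": 0.4
}}

```text
time_s: 13.75
tool_pos: [0.4584, 0.1452, 0.2786]
tcp_rot: [[0.122, 0.993, 0.001], [0.993, -0.122, 0.0], [0.0, 0.001, -1.0]]
contact_force: [0.2, 0.2, 0.4]
opening: 0.0339
grasp_force: 0.0
```

Emit:
{"method": "play_rows", "body": {
  "motion": [
    {"translation": [0, 0, 0], "turn": 0},
    {"translation": [0, 0, 0], "turn": 0},
    {"translation": [0, 0, 0], "turn": 0},
    {"translation": [0, 0, 0], "turn": 0},
    {"translation": [0, 0, 0], "turn": 0},
    {"translation": [0, 0, 0], "turn": 0},
    {"translation": [0, 0, 0], "turn": 0},
    {"translation": [0, 0, 0], "turn": 0}
  ],
  "fingers": 0,
  "squeeze": 30
}}

```text
time_s: 14.42
tool_pos: [0.4575, 0.1455, 0.2787]
tcp_rot: [[0.121, 0.993, -0.002], [0.993, -0.121, -0.001], [-0.001, -0.001, -1.0]]
contact_force: [-8.7, -1.7, 8.9]
opening: 0.0129
grasp_force: 29.4
```

```bash
python3 - <<'E'
from plant import bot
import numpy as np
print(bot.sense()['tool_pos'])
for p in (0.118,):
  for a in np.radians(np.arange(5,91,5)): print(round(np.degrees(a)),(.2*(1-np.cos(a))).round(4),(-.2*np.sin(a)).round(4))
E
```

```text
[0.45749759 0.14553939 0.27870153]
5 0.0008 -0.0174
10 0.003 -0.0347
15 0.0068 -0.0518
20 0.0121 -0.0684
25 0.0187 -0.0845
30 0.0268 -0.1
35 0.0362 -0.1147
40 0.0468 -0.1286
45 0.0586 -0.1414
50 0.0714 -0.1532
55 0.0853 -0.1638
60 0.1 -0.1732
65 0.1155 -0.1813
70 0.1316 -0.1879
75 0.1482 -0.1932
80 0.1653 -0.197
85 0.1826 -0.1992
90 0.2 -0.2
```

Emit:
{"method": "play_rows", "body": {
  "motion": [
    {"translation": [0, 0.0001, -0.005], "turn": 0},
    {"translation": [0, 0.0005, -0.0135], "turn": 0},
    {"translation": [0, 0.0012, -0.022], "turn": 0},
    {"translation": [0, 0.0023, -0.0305], "turn": 0},
    {"translation": [0, 0.0039, -0.0393], "turn": 0},
    {"translation": [0, 0.0059, -0.0482], "turn": 0},
    {"translation": [0, 0.0083, -0.057], "turn": 0},
    {"translation": [0, 0.0112, -0.066], "turn": 0},
    {"translation": [0, 0.0145, -0.0747], "turn": 0},
    {"translation": [0, 0.0187, -0.0845], "turn": 0},
    {"translation": [0, 0.0226, -0.0925], "turn": 0},
    {"translation": [0, 0.0268, -0.1], "turn": 0}
  ],
  "squeeze": 40
}}

```text
time_s: 15.42
tool_pos: [0.4831, 0.1426, 0.3789]
tcp_rot: [[0.12, 0.993, -0.006], [0.993, -0.12, -0.001], [-0.002, -0.005, -1.0]]
contact_force: [-16.5, 0.9, 4.5]
opening: 0.0124
grasp_force: 39.2
```

Emit:
{"method": "play_rows", "body": {
  "motion": [
    {"translation": [0, 0.0035, -0.008], "turn": 0},
    {"translation": [0, 0.0075, -0.0147], "turn": 0},
    {"translation": [0, 0.0125, -0.0218], "turn": 0},
    {"translation": [0, 0.018, -0.0286], "turn": 0},
    {"translation": [0, 0.0238, -0.0351], "turn": 0},
    {"translation": [0, 0.0298, -0.0414], "turn": 0},
    {"translation": [0, 0.0362, -0.0474], "turn": 0},
    {"translation": [0, 0.0427, -0.0532], "turn": 0},
    {"translation": [0, 0.0496, -0.0587], "turn": 0},
    {"translation": [0, 0.0567, -0.0638], "turn": 0},
    {"translation": [0, 0.064, -0.0687], "turn": 0},
    {"translation": [0, 0.0712, -0.0732], "turn": 0}
  ]
}}

```text
time_s: 16.42
tool_pos: [0.5547, 0.1339, 0.455]
tcp_rot: [[0.121, 0.993, 0.001], [0.993, -0.121, -0.0], [-0.0, 0.001, -1.0]]
contact_force: [-13.0, 1.3, 17.6]
opening: 0.0122
grasp_force: 41.3
```

Emit:
{"method": "play_rows", "body": {
  "motion": [
    {"translation": [0, 0.0045, -0.004], "turn": 0},
    {"translation": [0, 0.0095, -0.0075], "turn": 0},
    {"translation": [0, 0.0148, -0.0108], "turn": 0},
    {"translation": [0, 0.02, -0.0135], "turn": 0},
    {"translation": [0, 0.0255, -0.016], "turn": 0},
    {"translation": [0, 0.031, -0.0182], "turn": 0},
    {"translation": [0, 0.0365, -0.0203], "turn": 0},
    {"translation": [0, 0.042, -0.0222], "turn": 0},
    {"translation": [0, 0.0475, -0.0239], "turn": 0},
    {"translation": [0, 0.0535, -0.0254], "turn": 0},
    {"translation": [0, 0.059, -0.0266], "turn": 0},
    {"translation": [0, 0.064, -0.0275], "turn": 0}
  ]
}}

```text
time_s: 17.42
tool_pos: [0.6195, 0.1258, 0.4795]
tcp_rot: [[0.121, 0.993, 0.001], [0.993, -0.121, 0.001], [0.001, 0.001, -1.0]]
contact_force: [-2.2, 3.8, 6.3]
opening: 0.012
grasp_force: 41.9
```

Emit:
{"method": "play_rows", "body": {
  "motion": [
    {"translation": [0, 0.004, -0.0007], "turn": 0},
    {"translation": [0, 0.008, -0.0013], "turn": 0},
    {"translation": [0, 0.012, -0.0018], "turn": 0},
    {"translation": [0, 0.016, -0.0022], "turn": 0},
    {"translation": [0, 0.02, -0.0026], "turn": 0},
    {"translation": [0, 0.024, -0.0029], "turn": 0},
    {"translation": [0, 0.0275, -0.0031], "turn": 0},
    {"translation": [0, 0.0305, -0.0032], "turn": 0},
    {"translation": [0, 0.033, -0.0033], "turn": 0},
    {"translation": [0, 0.035, -0.0033], "turn": 0},
    {"translation": [0, 0.036, -0.0033], "turn": 0},
    {"translation": [0, 0.036, -0.0033], "turn": 0}
  ]
}}

```text
time_s: 18.42
tool_pos: [0.6551, 0.1214, 0.482]
tcp_rot: [[0.121, 0.993, 0.0], [0.993, -0.121, 0.001], [0.001, 0.0, -1.0]]
contact_force: [-0.1, 4.6, 1.8]
opening: 0.0123
grasp_force: 42.3
```

Emit:
{"method": "play_rows", "body": {
  "motion": [
    {"translation": [0, 0, 0], "turn": 0},
    {"translation": [0, 0, 0], "turn": 0},
    {"translation": [0, 0, 0], "turn": 0},
    {"translation": [0, 0, 0], "turn": 0},
    {"translation": [0, 0, 0], "turn": 0},
    {"translation": [0, 0, 0], "turn": 0},
    {"translation": [0, 0, 0], "turn": 0},
    {"translation": [0, 0, 0], "turn": 0}
  ]
}}

```text
time_s: 19.08
tool_pos: [0.6549, 0.1214, 0.482]
tcp_rot: [[0.121, 0.993, 0.001], [0.993, -0.121, 0.001], [0.001, 0.0, -1.0]]
contact_force: [0.8, 6.0, 2.0]
opening: 0.0122
grasp_force: 42.3
```

```bash
python3 - <<'E'
from h import *
from plant import eyes
s,d=wrist('w5'); sc=eyes.get_image('scene'); np.save('s5.npy',sc,allow_pickle=True)
a=cv2.resize(sc['frame'][90:290,200:420],(616,560),interpolation=cv2.INTER_CUBIC)
cv2.imwrite('pics/s5.png',a[:,:,::-1])
E
```

```text
19.0833 [0.65494484 0.12142942 0.48202657] [[0.1212, 0.9926, 0.0005], [0.9926, -0.1212, 0.0006], [0.0006, 0.0004, -1.0]] 0.012223292644724418 [ 13.47371666  28.58256462 -43.2026811   67.43519595  19.10390517
  90.814605   -32.70542609]
```

View pics/s5.png

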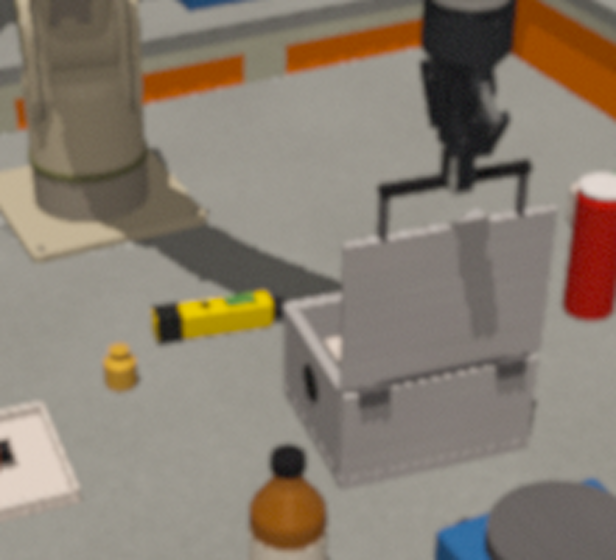

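The lid stands near upright, with its near edge running from (343,243) down to (345,390) in the crop, and the fingers are on the bar. I'll check the angle by projection.

```bash
python3 - <<'E'
from h import *
d=np.load('s5.npy',allow_pickle=True).item(); R=np.array(d['orientation']); f=210/np.tan(np.radians(d['fov_y']/2))
x=np.array([.9925,-.122,0]);y=np.array([.122,.9925,0]);z=np.array([0,0,1]); o=np.array([.577,.1294,0])
for a in (84,90,96):
    a=np.radians(a)
    for n,yy,r in (('lidR',-.102,.155),('lidL',.102,.155),('barR',-.07,.2),('barL',.07,.2)):
        p=o+.08*x+yy*y+.118*z+r*(-np.cos(a)*x+np.sin(a)*z); q=R.T@(p-d['xyz']); u=f*q[0]/q[2]+d['cx'];v=f*q[1]/q[2]+d['cy']
        print(round(np.degrees(a)),n,round((u-200)*2.8),round((v-90)*2.8))
E
```

```text
84 lidR 334 236
84 lidL 545 198
84 barR 368 182
84 barL 515 157
90 lidR 341 244
90 lidL 554 206
90 barR 377 192
90 barL 526 166
96 lidR 347 254
96 lidL 562 215
96 barR 387 204
96 barL 537 178
```

The observed points (343,243), (555,210), (380,188) and (528,167) match 90° to within about 1°. I'll hand in.

```bash
python3 -c "
from plant import bot
print(bot.finish_job())"
```

```text
the job is handed in; nothing more can be done
None
```

The job is handed in at about 19 s of the 61 s allowed: the thermometer was aimed at the black spot from about 10 cm and held over two seconds, then laid back flat in its tray and released. The lid is held still by its handle, upright to within about 1° by the camera check; the hand-in returned no verdict.

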